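Push a broken clay sleeve through the dust flap of the reclaim bin

ROBOT

A 6-joint arm with a two-finger parallel gripper is mounted at the origin on the work surface. World frame = base frame: x ahead of the robot, y to its left, z up, the work surface at z = 0. Lengths are in mm, angles in degrees, forces in N, time in s.
With the tool pointing down it reaches from about 300 to 850 mm from the base axis. Payload 4.2 kg.
Tool frame: the origin (TCP) lies midway between the tips of the shut fingers; the grasp point (between the pads) lies 19 mm behind it; z points along the fingers, x is the direction in which the jaws open and shut, and the axes are right-handed (so a half turn about z gives the same grasp; the last joint's range is limited). The gripper opens to 91 mm and grips with 3 to 60 N. Pads are 32 mm wide; open, the fingers measure 118 mm over their backs; the gripper's body (76 mm by 178 mm) begins 60 mm behind the grasp point.
Start: joints at [-69.672, 18.312, 89.639, -0, 72.044, -1.146], TCP at [210.504, -535.099, 213.976] pointing down, gripper open.
Joint ranges: [-177.97, 177.97], [-48.28, 115.42], [12.27, 149.76], [-77.06, 257.06], [2.81, 150.46], [-146.56, 146.56]. Speed limits (degrees/s): [147.25, 147.25, 180, 180, 180, 180].

INTERFACE

Orientations are given as [roll, pitch, yaw] about the fixed x, y, z axes, in that order (R = Rz(yaw) Ry(pitch) Rx(roll)).
In Python, from workcell import monitor, vision, job, models gives the robot as it stands.
- The arm moves only by the shell command python3 -m creep 'ROWS' [FORCE]. ROWS is text: rows parted by semicolons, each of 7 numbers parted by spaces: the shift along the world's x, y, z in cm, then the turn, a rotation vector about the world's x, y, z in rad, then the gripper's target within -1 to 1 (shut at 1, half-way at 0, fully open at -1). In form: tx ty tz ax ay az hand; .... A call has 1 to 12 rows; each row shifts and turns the pose as measured when the row begins; what a row does not reach is not made up. A row lasts 1/12 s, in which the tool goes at most 41.7 mm and 7.16 degrees, less where a joint would pass 70% of its speed; a pose out of reach is approached as far as the arm can. A call is refused whole if a number of a shift passes 4.17 or a number of a turn 0.125, either way. A call with a gripper value outside its range is refused whole. The fingers move at their own pace and stop on an object; FORCE is the grip in N (left out, the last holds). Time passes only in rows, so rows that do not move let the fingers close. It gives the time, the measured TCP pose, the force and the opening at its end, in the units of the state.
- monitor.state(): the state, without advancing time (a new reading comes with each control period).
- vision.grab_frame(name): name is "side" or "top" or "wrist"; returns a dict with "img" (400x640x3 uint8, red, green, blue), "mtx" (3x3 intrinsics, pixels), "view" (4x4, takes a point from world to camera coordinates). Camera axes: x right, y down, z forward; pixel columns grow to the right and rows downward; lengths in mm; the calibration is good to about 2 mm. A picture is of the moment at which its call begins. There is no depth.
- job.job_done(): hands the job in, once; it reports no verdict.
Trained networks look in the newest picture that a camera, given by its name, has taken for a name from the list of things; names that differ only in an ending like _2 or _b are one class to them, and where a whole thing is asked for, a point or a joint stands for the part that bears it (a point fixed in the world has none). Each returns a list of dicts, best first, with "confidence" (0 to 1); they miss things now and then, are a little off and sometimes report something else, mostly with a low value. They report only what shows in the picture. A call takes as long as a camera call. They do not tell look-alikes from the thing itself.
- models.search_frame(camera, query): "rect" ([left, top, right, bottom] in pixels, round what is visible of it).
- models.mark_of(camera, query): "at" ([column, row] in pixels: a listed point, or the origin of a listed thing).
The state is a dict: "time_s": time; "qpos": joint angles; "qvel": joint speeds; "effort": joint torques, N m; "ee_pos": TCP position; "ee_rot": TCP orientation; "force": force on the tool from outside, world axes, zero at the start; "torque": the same for the moment, N m; "gripper_width": finger opening in mm.
Only numpy, scipy, OpenCV 4.12 (cv2) and the standard library are available. Lean on these libraries where they do the work, as an engineer would, in place of code of your own. Each camera call takes 0.05 s, during which the arm holds its last target.

TASK

Scrap the short sleeve with the broken rim that stands on the sill of the reclaim bin: push the self-closing dust flap open with one finger, and while that finger holds it open, push the sleeve over the edge with the other finger so that it drops into the bin; then draw out and let the flap swing shut. The sleeve is unfired and crumbles, so only push it, gently: do not pinch it or lift it off the sill. Leave everything else on the sill and bench as it stands.

Things in the scene. Friction and masses are not known exactly. Their poses are not given: they have to be found in the camera images.
- bin: Sheet-metal reclaim bin with a level sill (loading shelf) in front. Origin on the table under the middle of the lip, the straight edge where the sill ends and the mouth begins. x points level into the bin, the way to push; y along the lip to the left; z up. Sill: x -160 to 0 mm, y -140 to 140 mm, top at z = 150 mm. Inside of the bin: x -64 (under the sill) to 159 mm, y -80 to 80 mm, floor at z = 6 mm.
- lip (a point): Middle of the lip edge, at (0, 0, 150) mm of the bin, level with the sill's top. The mouth, covered by the flap, runs from x = 0 to 100 mm between two fixed upright cheeks at y = +80 and -80 mm, whose tops slope with the flap, about 8 mm above it.
- hinge (a point): Middle of the flap's hinge rod (8 mm thick, along the bin's y) at (100, 0, 187) mm of the bin: the far, upper edge of the mouth, 37 mm above the sill. Behind it a fixed hood, top at z = 192 mm, runs from x = 108 to 165 mm.
- flap (a joint): Opening angle of the dust flap in rad, 0 closed to 1.0 at its stop. Plain metal plate 150 mm wide, 103 mm long, 3 mm thick, hung on the hinge rod. Closed, it slopes from the hinge down towards the sill, 20 degrees below level. It opens inward: the free edge swings down, away from the lip. A spring shuts it by itself, about 0.15 N m closed, 0.2 N m well open; the sleeve's weight does not open it.
- flap_edge (a point): Middle of the flap's free edge: at the lip, level with the sill, when closed. A fingertip moved level in the bin's +x, 5 to 10 mm above the sill, meets the flap's upper face just past the lip and presses it open with 3 to 6 N: with the far side of the fingertip 60 mm past the lip it is open about 0.12 rad, at 80 mm about 0.4 rad.
- scrap_mid (a point): Centre, half-way up, of the sleeve to scrap: a short upright hollow clay tube, 30 mm across and 28 mm high, about 25 g, with pieces broken out of its rim. It is the only short one; it stands on the sill in front of the flap. The axes turn with the sleeve and mean nothing.
- sleeve_a_mid (a point): Centre of a sound upright sleeve, 36 mm across and 75 mm high, standing on the sill to one side. Leave it.
- sleeve_b_mid (a point): Centre of another sound sleeve, 36 mm across and 75 mm high, standing on the sill on the other side. Leave it.
- sleeve_c_mid (a point): Centre of a larger sound sleeve, 48 mm across and 110 mm high, standing on the bench beside the bin. Leave it.
- plug_gauge: A steel plug gauge, 23 mm across and 112 mm high, standing on the bench beside the bin; origin at its foot. Leave it.
- oil_bottle: A white plastic bottle, 48 mm across and 115 mm high, standing on the bench beside the bin; origin at its foot. Leave it.
- brush: A fettling brush 170 mm long lying on the bench beside the bin; origin under its middle. Leave it.
Things that resemble listed ones, but are neither listed nor needed, are in the scene too. Of the things that look like the part that bears scrap_mid, the smaller one is meant.

How it is judged:
By the outcome, as a careful person would: the job done as asked, in the order asked, and still so for the second after the job is handed in, with the robot touching nothing.
It also fails if it takes over 38 s, if anything falls off the work surface, if the arm or the gripper's body presses on something with over 40 N, if the wrist force passes 120 N, or if a joint passes its speed limit or range.

## Working session

There is one attempt and no reset: what is moved stays moved. The work goes in short steps, Python scripts to look and compute and a shell command to move; the robot and the scene stay as the last step left them, time stands still between calls to the robot, and variables do not carry over. Pictures are saved under pics/ and viewed, and the job is handed in when it is done.

```bash
mkdir -p pics; ls; python3 - <<'E'
from workcell import monitor, vision, models
import cv2
s=monitor.state(); print(s)
for n in ["side","top","wrist"]:
    f=vision.grab_frame(n); cv2.imwrite(f"pics/{n}0.png",f["img"][:,:,::-1]); print(n,f["mtx"].tolist(),f["view"].tolist())
E
```

```text
pics
{'time_s': 0.0, 'qpos': array([-6.96717610e+01,  1.83517344e+01,  8.97063447e+01,  2.26626466e-04,
        7.20443550e+01, -1.14765296e+00]), 'qvel': array([ 0.01730455, -0.0129507 , -0.06989681,  0.00578831, -0.04548669,
       -0.01527003]), 'effort': array([ 1.16089272e-03, -4.12460268e+01, -2.31970274e+01,  7.26148998e-02,
        4.54123376e-02, -1.35059254e-04]), 'ee_pos': array([ 210.32197318, -534.60720953,  213.1197699 ]), 'ee_rot': array([-1.79997733e+02,  1.02409206e-01, -6.85241761e+01]), 'force': array([-0.08940778,  0.02165356, -0.68426061]), 'torque': array([ 0.02756401, -0.00128303, -0.04672283]), 'gripper_width': 91.18296494009338}
side [[452.53112774403434, 0.0, 324.22005533767083], [0.0, 452.53112774403434, 200.3112389444561], [0.0, 0.0, 1.0]] [[0.9900502171473698, -0.13977288033908067, 0.01625144449464051, -504.4850861161207], [-0.08258079584148406, -0.6706526717391962, -0.7371603665738309, 173.18593269961778], [0.11393410237778881, 0.7284837237789152, -0.6755223789813128, 905.7740622610353], [0.0, 0.0, 0.0, 1.0]]
top [[362.21327159647285, 0.0, 317.79844968632625], [0.0, 362.21327159647285, 199.94380510307863], [0.0, 0.0, 1.0]] [[-0.024020028048006153, -0.9994808921201833, -0.021470550510294444, 54.83783344159352], [-0.9868181538944211, 0.027142913695413246, -0.15954056970103347, 536.8978050675837], [0.16004052423364523, 0.01735536005865198, -0.9869578623630568, 970.0429579727323], [0.0, 0.0, 0.0, 1.0]]
wrist [[277.4290043391486, 0.0, 320.01227204948793], [0.0, 277.4290043391486, 197.3396549673564], [0.0, 0.0, 1.0]] [[0.36594911475388486, -0.9306314927275056, -0.0025040276804092466, -573.6496542231764], [-0.9015954764568546, -0.3551957177235727, 0.24690402779901138, -28.833242143656275], [-0.23066608386017, -0.08809669037263698, -0.9690367025567204, 390.7276999464988], [0.0, 0.0, 0.0, 1.0]]
```

View pics/side0.png

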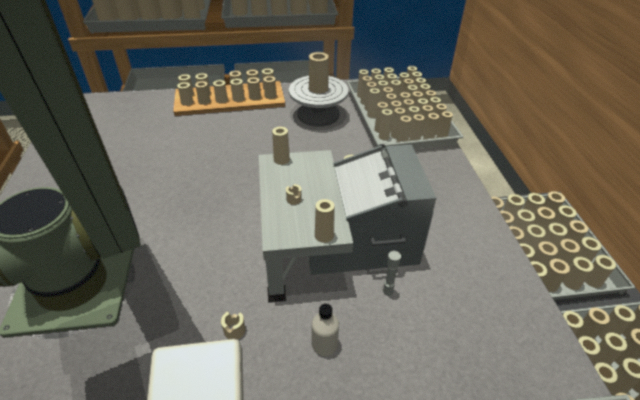

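View pics/top0.png

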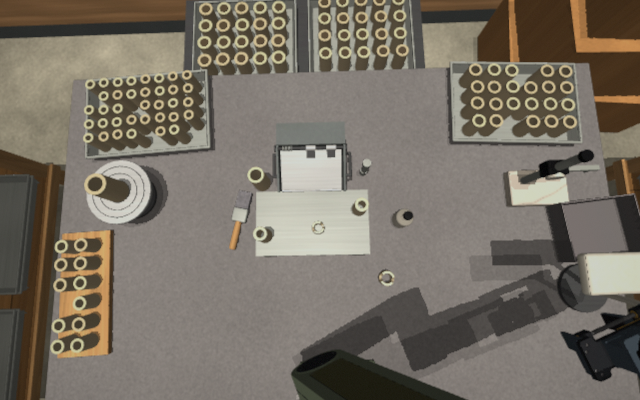

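```bash
python3 - <<'E'
from workcell import models
for c in ["side","top"]:
    for q in ["bin","lip","hinge","flap_edge","scrap_mid","sleeve_a_mid","sleeve_c_mid","plug_gauge","oil_bottle","brush"]:
        print(c,q,[( [round(float(v),1) for v in r["at"]],round(r["confidence"],2)) for r in models.mark_of(c,q)])
    for q in ["scrap_mid","sleeve_a_mid","flap","bin"]:
        print(c,q,[( [round(float(v),1) for v in r["rect"]],round(r["confidence"],2)) for r in models.search_frame(c,q)])
E
```

```text
side bin [([338.2, 240.2], 0.58), ([341.6, 189.7], 0.34)]
side lip [([340.4, 188.5], 0.78)]
side hinge [([391.8, 171.2], 0.55)]
side flap_edge [([338.6, 192.3], 0.67)]
side scrap_mid [([232.8, 324.1], 0.81), ([292.4, 190.4], 0.5)]
side sleeve_a_mid [([321.2, 219.7], 0.62)]
side sleeve_c_mid [([342.9, 188.9], 0.66)]
side plug_gauge [([387.4, 292.5], 0.72), ([337.6, 240.3], 0.71)]
side oil_bottle [([325.9, 343.8], 0.73)]
side brush []
side scrap_mid [([286.2, 183.6, 305.7, 203.9], 0.84), ([221.5, 314.7, 245.3, 335.0], 0.64)]
side sleeve_a_mid [([313.2, 196.3, 333.9, 243.9], 0.66)]
side flap []
side bin [([260.7, 145.3, 435.1, 304.5], 0.58), ([312.8, 303.4, 341.1, 357.4], 0.48)]
top bin [([312.6, 198.0], 0.66)]
top lip [([314.6, 188.8], 0.89)]
top hinge [([309.6, 150.0], 0.71)]
top flap_edge [([309.2, 189.4], 0.67), ([308.6, 147.1], 0.56)]
top scrap_mid [([320.1, 227.0], 0.56), ([385.5, 276.9], 0.55)]
top sleeve_a_mid [([360.1, 206.4], 0.6)]
top sleeve_c_mid [([262.5, 177.7], 0.87)]
top plug_gauge [([360.9, 173.5], 0.4)]
top oil_bottle [([399.5, 220.6], 0.52)]
top brush [([315.4, 200.2], 0.25)]
top scrap_mid [([349.3, 196.6, 370.3, 216.9], 0.68), ([311.7, 220.2, 324.4, 233.3], 0.65), ([379.3, 268.1, 396.0, 286.6], 0.51)]
top sleeve_a_mid [([353.2, 195.8, 369.7, 215.7], 0.62)]
top flap [([278.9, 143.7, 340.0, 191.3], 0.75), ([255.1, 118.6, 371.9, 256.7], 0.31)]
top bin []
```

The side view shows the sill with the scrap sleeve at about (293,193), tall sleeves at (281,145) and (324,220), and the flap to their right. The top view has the scrap at (318,228), tall sleeves at (262,234) and (361,206), and a bigger look-alike on the bench at (386,277). I'll zoom in to get the sill corners.

```bash
python3 - <<'E'
import cv2
a=cv2.imread("pics/top0.png")[110:270,230:430]; cv2.imwrite("pics/topz.png",cv2.resize(a,None,fx=4,fy=4,interpolation=cv2.INTER_CUBIC)[:600])
a=cv2.imread("pics/side0.png")[120:310,245:445]; cv2.imwrite("pics/sidez.png",cv2.resize(a,None,fx=3,fy=3,interpolation=cv2.INTER_CUBIC))
E
```

```text
(no output)
```

View pics/topz.png

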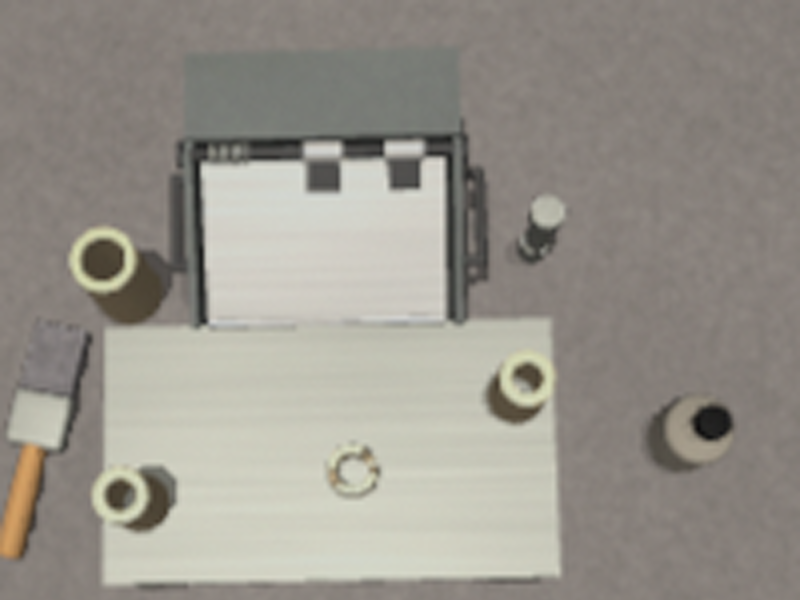

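View pics/sidez.png

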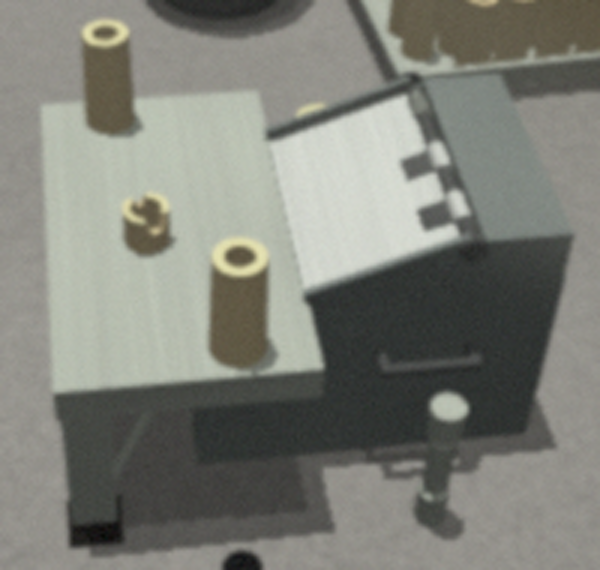

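```bash
cat > h.py <<'E'
import numpy as np
from scipy.optimize import least_squares
from workcell import vision
def proj(f,P):
    P=np.atleast_2d(P); c=(f["view"][:3,:3]@P.T).T+f["view"][:3,3]; p=(f["mtx"]@c.T).T; return p[:,:2]/p[:,2:]
def ray(f,uv,z):
    R=f["view"][:3,:3];t=f["view"][:3,3];o=-R.T@t
    d=R.T@np.linalg.inv(f["mtx"])@np.array([uv[0],uv[1],1.]); return o+d*(z-o[2])/d[2]
def b2w(p,P):
    x,y,a=p; P=np.atleast_2d(P); R=np.array([[np.cos(a),-np.sin(a)],[np.sin(a),np.cos(a)]])
    return np.c_[P[:,:2]@R.T+[x,y],P[:,2]]
def w2b(p,P):
    x,y,a=p; P=np.atleast_2d(P); R=np.array([[np.cos(a),-np.sin(a)],[np.sin(a),np.cos(a)]])
    return np.c_[(P[:,:2]-[x,y])@R,P[:,2]]
E
python3 - <<'E'
from h import *
ft=vision.grab_frame("top"); fs=vision.grab_frame("side")
T=(np.array([[103,328],[551,320],[561,577],[103,583]])+.5)/4-.5+[230,110]
S=(np.array([[42,105],[260,92],[324,370],[57,390]])+.5)/3-.5+[245,120]
Ct=np.array([[0,140,150],[0,-140,150],[-160,-140,150],[-160,140,150.]])
Cs=Ct[[3,0,1,2]]
for name,fl in [("top",[(ft,T,Ct)]),("side",[(fs,S,Cs)]),("both",[(ft,T,Ct),(fs,S,Cs)])]:
    r=least_squares(lambda p:np.concatenate([(proj(f,b2w(p,C))-u).ravel() for f,u,C in fl]),[550,0,0])
    print(name,r.x,np.degrees(r.x[2]),np.round(r.fun,1))
p=r.x
np.save("bin.npy",p)
for f,n in ((ft,"t"),(fs,"s")): print(n,proj(f,b2w(p,[[0,0,150],[100,0,187]])).round(1))
z=lambda u,s,o:(np.array(u)+.5)/s-.5+np.array(o)
# scrap: rim centre (z=178) 
for nm,f,u,h in [("scrap top rim",ft,z((353,469),4,(230,110)),177),("scrap side rim",fs,z((147,210),3,(245,120)),177),
 ("A top",ft,z((526,380),4,(230,110)),225),("A side",fs,z((240,257),3,(245,120)),225),
 ("B top",ft,z((121,495),4,(230,110)),225),("B side",fs,z((106,33),3,(245,120)),225),
 ("C top",ft,z((103,261),4,(230,110)),110),("gauge",ft,z((546,212),4,(230,110)),112),("gauge s",fs,z((449,408),3,(245,120)),112),
 ("bottle",ft,z((712,422),4,(230,110)),115)]:
    w=ray(f,u,h); print(nm,w.round(1),w2b(p,w).round(1))
E
```

```text
top [ 5.45535937e+02  5.45630546e+01 -8.53144669e-03] -0.4888158886114645 [ 0.5 -0.1 -0.1 -0.3 -0.2  0.  -0.2  0.4]
side [ 5.48778690e+02  5.37888405e+01 -1.09843150e-02] -0.6293548924547959 [ 0.3 -0.3 -0.1 -0.6  0.7 -0.3 -0.9  0.8]
both [ 5.47522631e+02  5.42193080e+01 -9.10491212e-03] -0.5216730375703467 [ 0.7 -0.9 -0.  -1.  -0.1 -0.8 -0.1 -0.5 -0.4 -0.3 -0.8 -0.7  0.1 -0.5
 -1.5  0.8]
t [[311.5 189.7]
 [310.5 146.8]]
s [[340.4 190.8]
 [391.3 173. ]]
scrap top rim [451.1  40.  177. ] [[-96.3 -15.1 177. ]]
scrap side rim [453.   38.3 177. ] [[-94.4 -16.8 177. ]]
A top [495.2 -60.7 225. ] [[ -51.3 -115.4  225. ]]
A side [497.7 -63.  225. ] [[ -48.7 -117.7  225. ]]
B top [435.6 170.9 225. ] [[-112.9  115.6  225. ]]
B side [438.3 169.8 225. ] [[-110.3  114.5  225. ]]
C top [599.3 203.8 110. ] [[ 50.4 150.  110. ]]
gauge [623.5 -90.4 112. ] [[  77.3 -143.9  112. ]]
gauge s [624.8 -93.7 112. ] [[  78.7 -147.3  112. ]]
bottle [ 480.7 -190.   115. ] [[ -64.6 -244.8  115. ]]
```

The bin is at world (547.5, 54.2) with yaw −0.5°. In the bin frame the scrap is at (−95, −16), and the top and side views agree to 2 mm. I'll turn the jaws along the bin's x. The leading finger opens the flap, and the trailing finger starts behind the sleeve and pushes it. First I move up and across.

```bash
python3 -m creep '0.8 1.8 3 0 0 0.05 -1; 1.4 3.0 2 0 0 0.1 -1; 1.6 3.5 0.5 0 0 0.11 -1; 1.6 3.5 0 0 0 0.11 -1; 1.6 3.5 0 0 0 0.11 -1; 1.6 3.5 0 0 0 0.11 -1; 1.6 3.5 0 0 0 0.11 -1; 1.6 3.5 0 0 0 0.11 -1; 1.6 3.5 0 0 0 0.11 -1; 1.6 3.5 0 0 0 0.11 -1; 1.6 3.5 0 0 0 0.11 -1; 1.6 3.5 0 0 0 0.05 -1'
```

```text
time_s: 2.65
ee_pos: [394.1, -126.1, 271.2]
ee_rot: [179.7, -0.4, 2.2]
force: [0.2, -0.5, 0.1]
gripper_width: 91.6
```

```bash
python3 -m creep '1.5 3.2 0 0 0 -0.03 -1; 1.5 3.2 0 0 0 -0.02 -1; 1.5 3.2 0 0 0 0 -1; 1.4 3.0 0 0 0 0 -1; 1.2 2.4 0 0 0 0 -1; 0.5 1.0 0 0 0 0 -1; 0 0 0 0 0 0 -1; 0 0 0 0 0 0 -1'; python3 - <<'E'
from h import *
import cv2
from workcell import monitor
s=monitor.state(); p=np.load("bin.npy"); print(s["ee_pos"],s["ee_rot"],w2b(p,s["ee_pos"]))
for n in ["side","wrist"]:
    f=vision.grab_frame(n); cv2.imwrite(f"pics/{n}1.png",f["img"][:,:,::-1])
    print(proj(f,b2w(p,[[0,0,150],[0,80,158],[0,-80,158],[100,0,187],[-95,-16,164],[-95,-16,150]])).round(0).tolist())
E
```

```text
time_s: 3.32
ee_pos: [474.1, 50.4, 272.5]
ee_rot: [179.8, -0.7, -0.0]
force: [0.0, 0.3, 0.5]
gripper_width: 91.2
[474.08548357  50.38380108 272.45607703] [ 1.79788376e+02 -7.44636199e-01 -2.56282095e-02] [[-73.39918245  -4.50397752 272.45607703]]
[[340.0, 191.0], [335.0, 163.0], [347.0, 216.0], [391.0, 173.0], [293.0, 194.0], [294.0, 200.0]]
[[387.0, 188.0], [395.0, 111.0], [384.0, 259.0], [500.0, 197.0], [299.0, 206.0], [300.0, 202.0]]
```

View pics/wrist1.png

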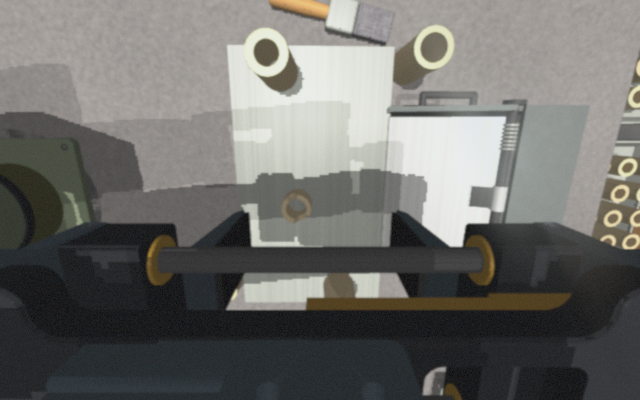

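View pics/side1.png

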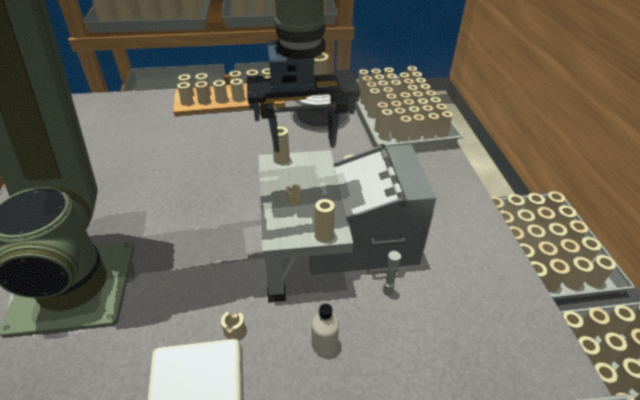

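The wrist view shows the scrap at (298,206), matching the projected (299,206). Before descending the fingers need to go 11.5 mm toward −y so they straddle the sleeve.

```bash
python3 -m creep '-0.2 -0.6 0 0 0.012 -0.008 -1; -0.1 -0.6 -0.5 0 0 0 -1; 0 0 -2 0 0 0 -1; 0 0 -2.5 0 0 0 -1; 0 0 -2 0 0 0 -1; 0 0 -1 0 0 0 -1; 0 0 -0.2 0 0 0 -1; 0 0 0 0 0 0 -1'; python3 - <<'E'
from h import *
import cv2
from workcell import monitor
s=monitor.state(); p=np.load("bin.npy"); print(s["ee_pos"],s["ee_rot"],w2b(p,s["ee_pos"]),s["force"])
f=vision.grab_frame("wrist"); cv2.imwrite("pics/wrist2.png",f["img"][:,:,::-1])
f=vision.grab_frame("side"); cv2.imwrite("pics/side2.png",cv2.resize(f["img"][80:280,220:440,::-1],None,fx=3,fy=3,interpolation=cv2.INTER_CUBIC))
E
```

```text
time_s: 4.08
ee_pos: [467.2, 25.7, 188.0]
ee_rot: [179.6, -0.1, -1.4]
force: [1.0, -0.2, 1.0]
gripper_width: 91.4
[467.23981464  25.68046804 188.03372928] [ 1.79602072e+02 -1.43917647e-01 -1.40833801e+00] [[-80.01964906 -29.26861497 188.03372928]] [ 0.95709526 -0.18860428  0.9833746 ]
```

View pics/side2.png

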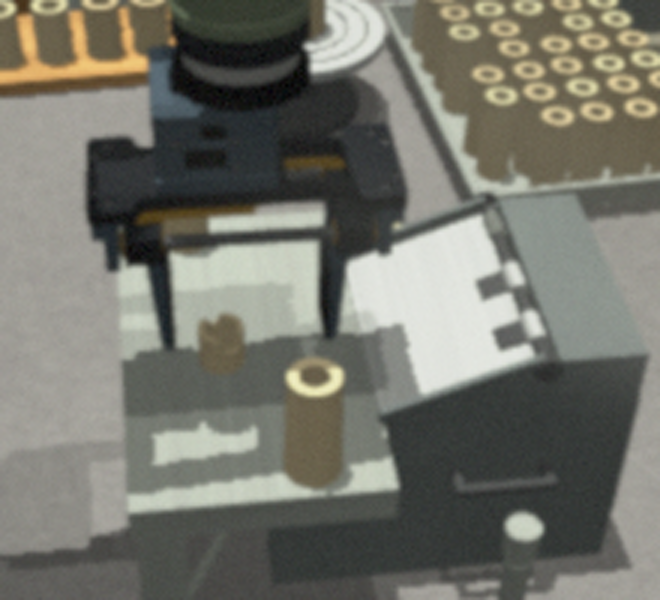

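View pics/wrist2.png

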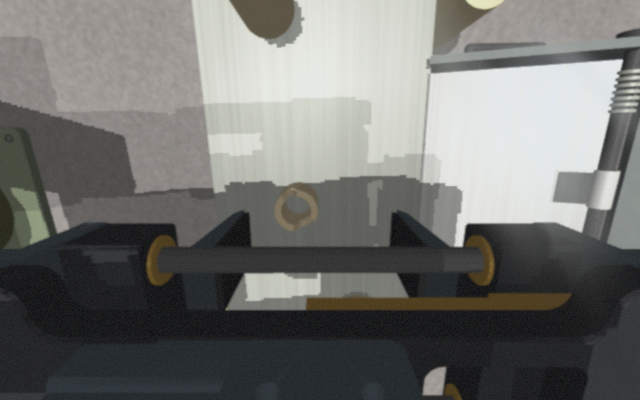

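The height is fine, but the move overshot in y, to bin y −29. I'll correct that now while the tips are above the sleeve's rim, then descend.

```bash
python3 -m creep '0.3 0.8 0 0.007 0.0 0.012 -1; 0.1 0.35 0 0 0 0 -1; 0 0 0 0 0 0 -1; 0 0 0 0 0 0 -1; 0 0 0 0 0 0 -1'; python3 - <<'E'
from h import *
from workcell import monitor
s=monitor.state(); p=np.load("bin.npy"); print(s["ee_rot"],w2b(p,s["ee_pos"]))
E
```

```text
time_s: 4.6
ee_pos: [474.9, 38.7, 192.5]
ee_rot: [-179.9, -0.7, -0.6]
force: [0.4, -0.3, 0.5]
gripper_width: 91.2
[-179.89995203   -0.69347244   -0.63852332] [[-72.46468745 -16.16300644 192.51019316]]
```

```bash
python3 -m creep '-0.2 0 -0.8 0 0.008 0 -1; 0 0 -1 0 0 0 -1; 0 0 -0.8 0 0 0 -1; 0 0 -0.4 0 0 0 -1; 0 0 0 0 0 0 -1; 0 0 0 0 0 0 -1'; python3 - <<'E'
from h import *
import cv2
from workcell import monitor
s=monitor.state(); p=np.load("bin.npy"); print(s["ee_rot"],w2b(p,s["ee_pos"]))
f=vision.grab_frame("wrist"); cv2.imwrite("pics/wrist3.png",f["img"][:,:,::-1])
E
```

```text
time_s: 5.1
ee_pos: [472.3, 39.0, 160.0]
ee_rot: [-179.9, -0.2, -0.6]
force: [0.2, 0.4, 0.0]
gripper_width: 91.4
[-1.79917489e+02 -1.53041923e-01 -5.82478673e-01] [[-75.12813986 -15.880009   159.97161903]]
```

View pics/wrist3.png

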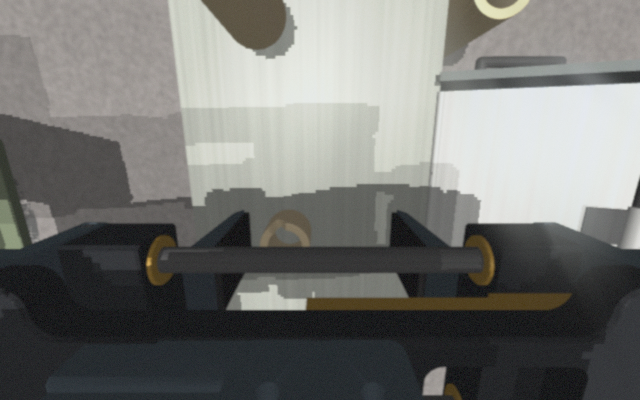

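```bash
python3 -m creep '0.2 0 -0.15 0 0 0 -1; 0.3 0 -0.1 0 0 0 -1; 0.3 0 0 0 0 0 -1; 0.3 0 0 0 0 0 -1; 0.4 0 0 0 0 0 -1; 0.4 0 0 0 0 0 -1; 0.4 -0.02 0 0 0 0 -1; 0.4 0 0 0 0 0 -1; 0.4 0 0 0 0 0 -1; 0.4 -0.02 0 0 0 0 -1'; python3 - <<'E'
from h import *
import cv2
from workcell import monitor
s=monitor.state(); p=np.load("bin.npy"); print(s["ee_rot"],w2b(p,s["ee_pos"]))
f=vision.grab_frame("side"); cv2.imwrite("pics/side3.png",cv2.resize(f["img"][80:280,220:440,::-1],None,fx=3,fy=3,interpolation=cv2.INTER_CUBIC))
E
```

```text
time_s: 5.98
ee_pos: [511.9, 38.6, 158.7]
ee_rot: [-179.9, -0.3, -0.6]
force: [0.1, -0.0, 0.2]
gripper_width: 90.9
[-179.90820547   -0.33516496   -0.58552644] [[-35.52230803 -15.96652517 158.66014393]]
```

View pics/side3.png

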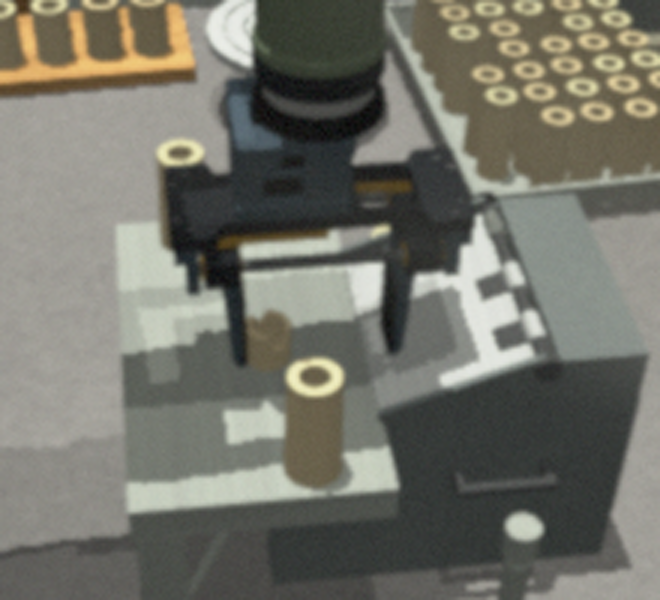

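The rear finger is against the sleeve and the front finger has just passed the lip. I continue level.

```bash
python3 -m creep '0.4 0 0 0 0 0 -1; 0.4 0 0 0 0 0 -1; 0.4 -0.02 0 0 0 0 -1; 0.4 0 0 0 0 0 -1; 0.4 0 0 0 0 0 -1; 0.4 0 0 0 0 0 -1; 0.4 0 0 0 0 0 -1; 0.4 -0.02 0 0 0 0 -1; 0.3 0 0 0 0 0 -1; 0.2 0 0 0 0 0 -1; 0 0 0 0 0 0 -1'; python3 - <<'E'
from h import *
import cv2
from workcell import monitor
s=monitor.state(); p=np.load("bin.npy"); print(s["ee_rot"],w2b(p,s["ee_pos"]))
f=vision.grab_frame("side"); cv2.imwrite("pics/side4.png",cv2.resize(f["img"][80:280,220:440,::-1],None,fx=3,fy=3,interpolation=cv2.INTER_CUBIC))
f=vision.grab_frame("wrist"); cv2.imwrite("pics/wrist4.png",f["img"][:,:,::-1])
E
```

```text
time_s: 6.95
ee_pos: [548.7, 38.1, 157.7]
ee_rot: [-179.9, 0.3, -0.6]
force: [-2.7, 0.5, 1.3]
gripper_width: 91.4
[-179.92121349    0.31983229   -0.59413315] [[  1.31251591 -16.12385991 157.72067317]]
```

View pics/side4.png

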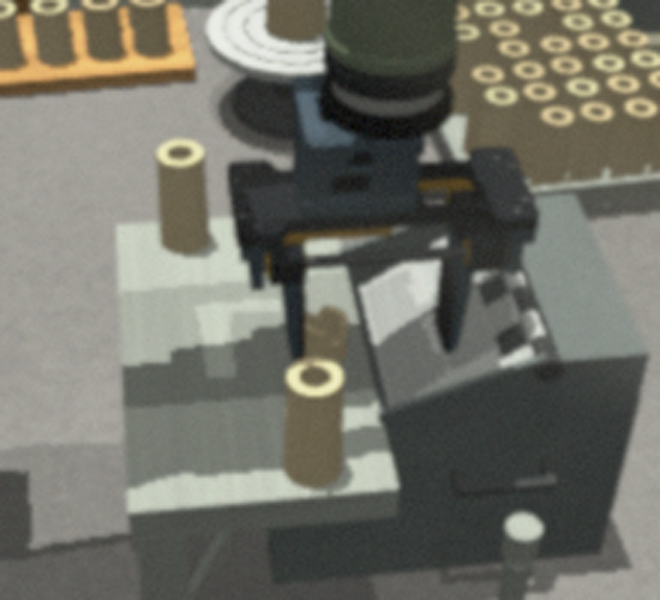

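View pics/wrist4.png

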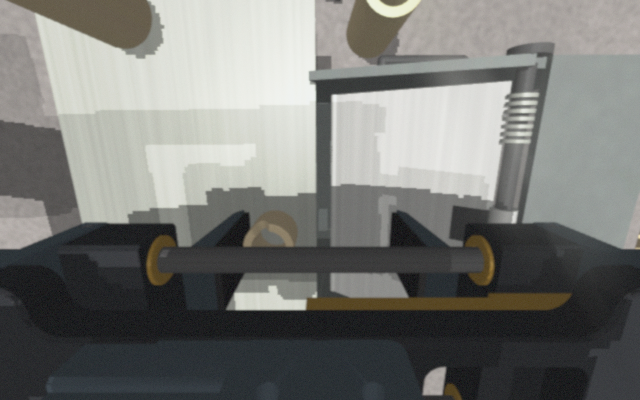

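The flap is opening, with a dark gap at the lip in the wrist view at column 322, and the force is 2.7 N. The sleeve is still on the sill, so I open the flap further.

```bash
python3 -m creep '0.4 0 0 0 0 0 -1; 0.4 0 0 0 0 0 -1; 0.4 -0.02 0 0 0 0 -1; 0.4 0 0 0 0 0 -1; 0.3 0 0 0 0 0 -1; 0.3 0 0 0 0 0 -1; 0.1 0 0 0 0 0 -1; 0 0 0 0 0 0 -1'; python3 - <<'E'
from h import *
import cv2
from workcell import monitor
s=monitor.state(); p=np.load("bin.npy"); print(s["ee_rot"],w2b(p,s["ee_pos"]))
f=vision.grab_frame("side"); cv2.imwrite("pics/side5.png",cv2.resize(f["img"][80:280,220:440,::-1],None,fx=3,fy=3,interpolation=cv2.INTER_CUBIC))
f=vision.grab_frame("wrist"); cv2.imwrite("pics/wrist5.png",f["img"][:,:,::-1])
E
```

```text
time_s: 7.72
ee_pos: [566.0, 37.9, 155.5]
ee_rot: [-179.9, 1.4, -0.6]
force: [-3.2, 0.4, 4.5]
gripper_width: 91.2
[-179.94640054    1.37967087   -0.58709649] [[ 18.65332802 -16.18153401 155.50195106]]
```

View pics/side5.png

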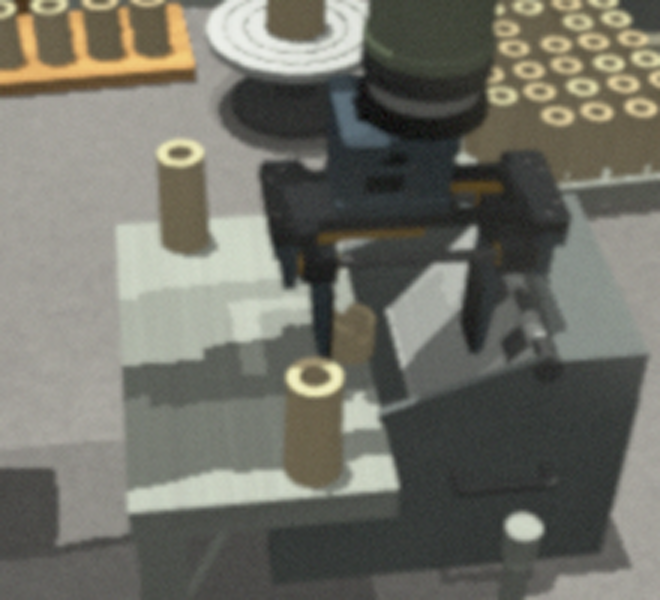

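View pics/wrist5.png

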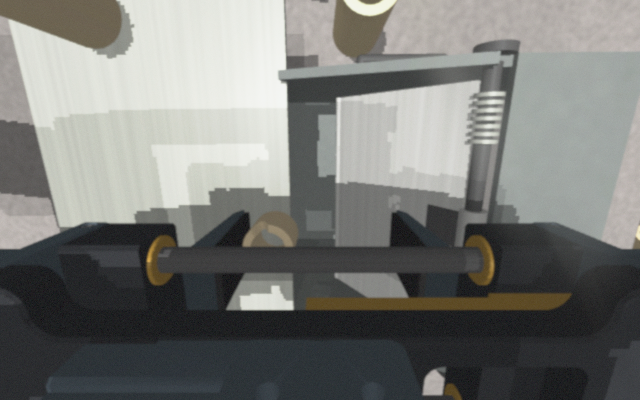

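The flap is about 0.35 rad open and the sleeve's front is at the lip. The force has pitched the tool 1.4° and it has sagged to z 155.5, so I correct that while advancing about 11 mm.

```bash
python3 -m creep '0.35 0 0.15 0 -0.012 0 -1; 0.35 0 0.1 0 -0.01 0 -1; 0.35 0 0.05 0 -0.008 0 -1; 0.35 0 0.05 0 -0.005 0 -1; 0.2 0 0.05 0 -0.005 0 -1; 0 0 0 0 0 0 -1'; python3 - <<'E'
from h import *
import cv2
from workcell import monitor
s=monitor.state(); p=np.load("bin.npy"); print(s["ee_rot"],w2b(p,s["ee_pos"]))
f=vision.grab_frame("side"); cv2.imwrite("pics/side6.png",cv2.resize(f["img"][80:280,220:440,::-1],None,fx=3,fy=3,interpolation=cv2.INTER_CUBIC))
f=vision.grab_frame("wrist"); cv2.imwrite("pics/wrist6.png",f["img"][:,:,::-1])
E
```

```text
time_s: 8.32
ee_pos: [571.8, 37.8, 155.6]
ee_rot: [-180.0, 0.5, -0.6]
force: [-3.4, 0.5, 4.6]
gripper_width: 91.3
[-179.96500608    0.48800291   -0.57281263] [[ 24.37746534 -16.1986906  155.6094808 ]]
```

View pics/side6.png

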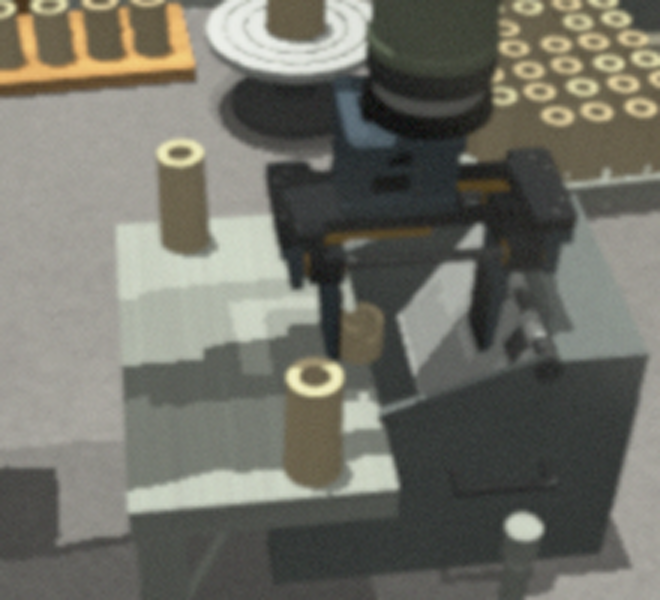

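View pics/wrist6.png

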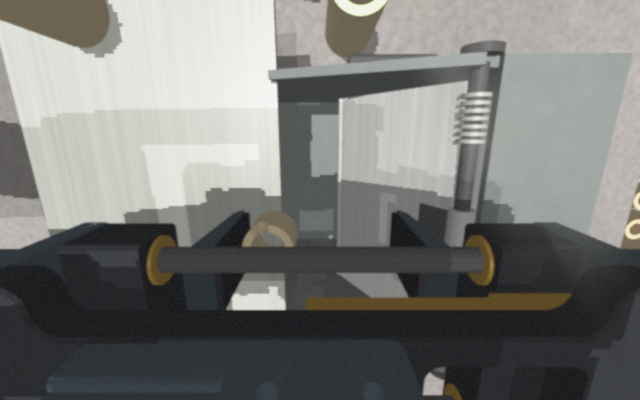

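```bash
python3 -m creep '0.4 0 0.1 0 -0.008 0 -1; 0.4 0 0.1 0 -0.008 0 -1; 0.4 0 0.1 0 -0.008 0 -1; 0.4 0 0.1 0 -0.008 0 -1; 0.3 0 0.1 0 -0.005 0 -1'; python3 - <<'E'
from h import *
import cv2
from workcell import monitor
s=monitor.state(); p=np.load("bin.npy"); print(s["ee_rot"],w2b(p,s["ee_pos"]))
f=vision.grab_frame("side"); cv2.imwrite("pics/side7.png",cv2.resize(f["img"][80:280,220:440,::-1],None,fx=3,fy=3,interpolation=cv2.INTER_CUBIC))
E
```

```text
time_s: 8.83
ee_pos: [576.1, 37.7, 155.2]
ee_rot: [-180.0, 0.4, -0.6]
force: [-7.9, -0.8, 2.2]
gripper_width: 91.2
[-179.99559457    0.41849018   -0.55929786] [[ 28.71437293 -16.22471349 155.20266371]]
```

View pics/side7.png

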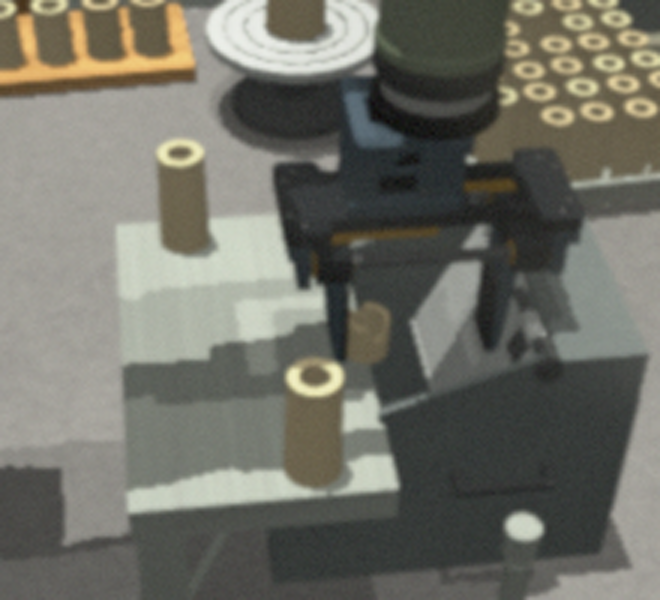

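At 87.7 mm the flap is well open and x-force has risen to 7.9 N, so I won't advance the front finger further. Now I narrow the hand and shift +x by half as much, so the front finger stays put holding the flap while the rear one pushes the sleeve.

```bash
python3 -m creep '0.05 0 0.1 0 0 0 -0.94; 0.15 0 0.1 0 -0.004 0 -0.88; 0.15 0 0.1 0 -0.004 0 -0.82; 0.15 0 0.05 0 -0.004 0 -0.76; 0.1 0 0 0 0 0 -0.76' 10; python3 - <<'E'
from h import *
import cv2
from workcell import monitor
s=monitor.state(); p=np.load("bin.npy"); print(s["ee_rot"],w2b(p,s["ee_pos"]))
f=vision.grab_frame("side"); cv2.imwrite("pics/side8.png",cv2.resize(f["img"][80:280,220:440,::-1],None,fx=3,fy=3,interpolation=cv2.INTER_CUBIC))
E
```

```text
time_s: 9.3
ee_pos: [577.0, 37.7, 158.2]
ee_rot: [180.0, 0.4, -0.6]
force: [-5.5, 0.5, 2.3]
gripper_width: 80.1
[179.99208483   0.3794082   -0.5503449 ] [[ 29.63098346 -16.24899512 158.16314343]]
```

View pics/side8.png

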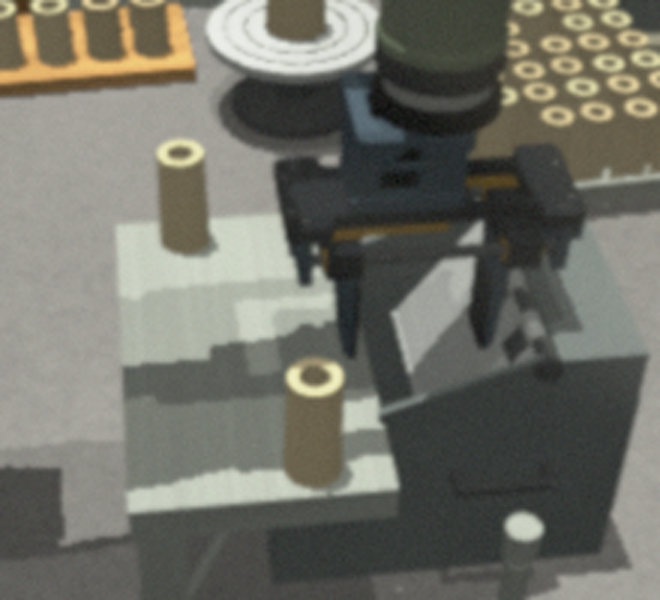

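The sleeve has left the sill. Before withdrawing I'll check that it really dropped rather than lodging in the gap.

```bash
python3 - <<'E'
from h import *
import cv2
f=vision.grab_frame("wrist"); cv2.imwrite("pics/wrist9.png",f["img"][:,:,::-1])
f=vision.grab_frame("top"); cv2.imwrite("pics/top9.png",cv2.resize(f["img"][110:270,230:430,::-1],None,fx=3,fy=3,interpolation=cv2.INTER_CUBIC))
f=vision.grab_frame("side"); cv2.imwrite("pics/side9.png",cv2.resize(f["img"][150:230,315:415,::-1],None,fx=6,fy=6,interpolation=cv2.INTER_CUBIC))
E
```

```text
(no output)
```

View pics/wrist9.png

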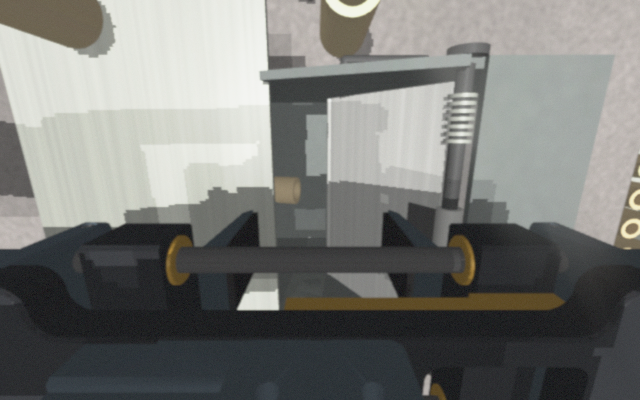

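View pics/side9.png

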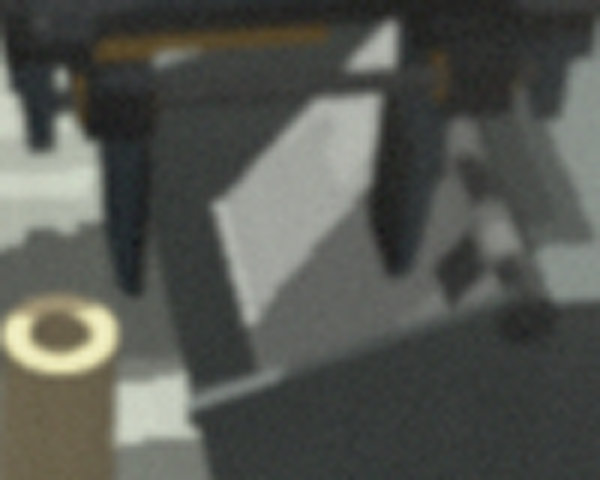

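View pics/top9.png

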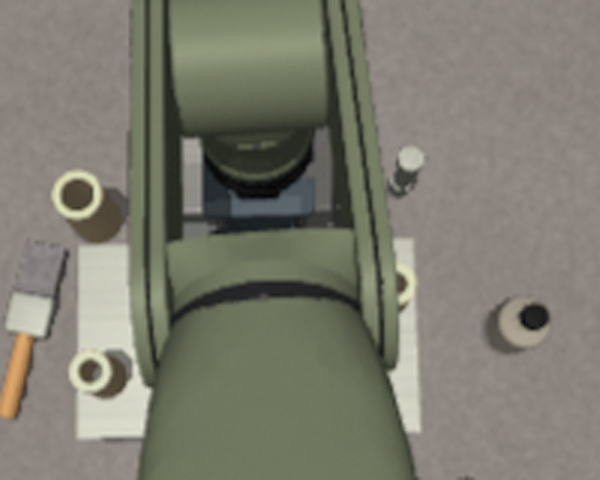

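The wrist view shows the sleeve at (287,190), lying on its side well below the lip. Its apparent size fits the bin floor. Now I draw straight back along −x so the flap follows the finger shut.

```bash
python3 -m creep '-0.4 0 0.05 0 0 0 -0.76; -0.7 0 0.05 0 0 0 -0.76; -0.8 0.02 0 0 0 0 -0.76; -0.8 0 0 0 0 0 -0.76; -0.8 0.02 0 0 0 0 -0.76; -0.8 0 0 0 0 0 -0.76; -0.8 0.02 0 0 0 0 -0.76; -0.8 0 0 0 0 0 -0.76; -0.8 0.02 0 0 0 0 -0.76; -0.8 0 0 0 0 0 -0.76; -0.7 0 0 0 0 0 -0.76; -0.4 0 0 0 0 0 -0.76'; python3 - <<'E'
from h import *
from workcell import monitor
s=monitor.state(); p=np.load("bin.npy"); print(s["ee_rot"],w2b(p,s["ee_pos"]))
E
```

```text
time_s: 10.5
ee_pos: [498.9, 38.6, 164.9]
ee_rot: [-180.0, -1.7, -0.6]
force: [-0.4, -0.3, -0.8]
gripper_width: 80.2
[-179.95152483   -1.72511208   -0.5519576 ] [[-48.50680738 -16.02006388 164.93353886]]
```

```bash
python3 -m creep '-0.6 0 0 0 0.01 0 -0.76; -0.8 0 0 0 0.01 0 -0.76; -0.6 0 0.5 0 0 0 -0.76; -0.3 0 1.5 0 0 0 -0.76; 0 0 2.5 0 0 0 -0.76; 0 0 3 0 0 0 -0.76; 0 0 3 0 0 0 -0.76; -1 0 3 0 0 0 -0.76; -1.5 0 1 0 0 0 -0.76; -1 0 0.2 0 0 0 -0.76; 0 0 0 0 0 0 -0.76'; python3 - <<'E'
from h import *
import cv2
from workcell import monitor
s=monitor.state(); p=np.load("bin.npy"); print(s["ee_rot"],w2b(p,s["ee_pos"]))
f=vision.grab_frame("side"); cv2.imwrite("pics/side10.png",cv2.resize(f["img"][80:310,220:445,::-1],None,fx=2.6,fy=2.6,interpolation=cv2.INTER_CUBIC))
f=vision.grab_frame("wrist"); cv2.imwrite("pics/wrist10.png",f["img"][:,:,::-1])
f=vision.grab_frame("top"); cv2.imwrite("pics/top10.png",f["img"][:,:,::-1])
E
```

```text
time_s: 11.42
ee_pos: [431.7, 38.4, 319.2]
ee_rot: [-180.0, -0.2, -0.6]
force: [-0.3, 0.1, 0.8]
gripper_width: 80.4
[-179.97360119   -0.19835733   -0.55969053] [[-115.66185126  -16.85100354  319.15738418]]
```

View pics/side10.png

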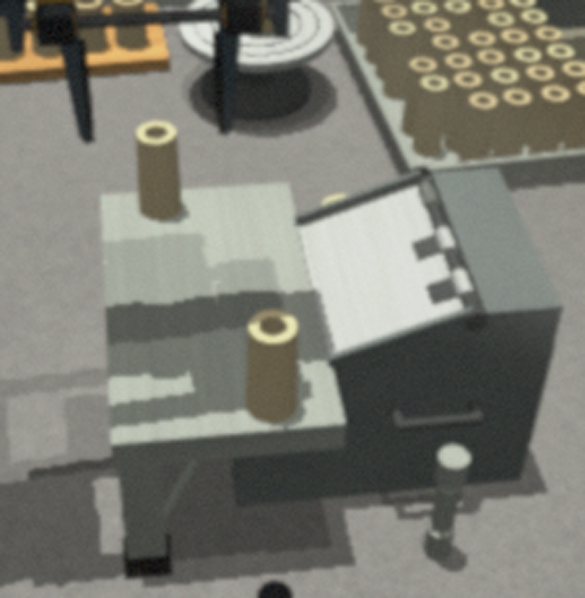

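View pics/wrist10.png

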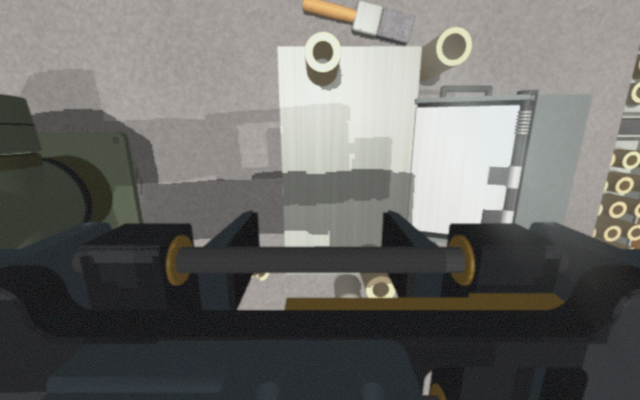

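View pics/top10.png

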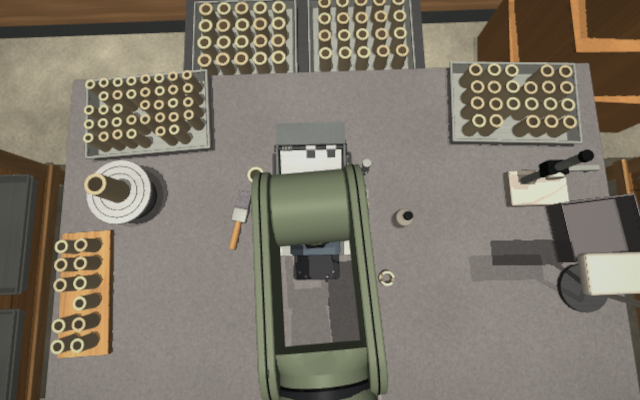

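The flap lies shut as it did at the start, the sill is clear of scrap, both sound sleeves are standing and the arm is clear.

```bash
python3 -m creep '0 0 0 0 0 0 -0.76; 0 0 0 0 0 0 -0.76; 0 0 0 0 0 0 -0.76'; python3 -c "
from workcell import job; print(job.job_done())"
```

```text
time_s: 11.82
ee_pos: [432.7, 38.3, 313.7]
ee_rot: [180.0, 0.3, -0.6]
force: [-0.4, 0.7, -0.3]
gripper_width: 80.2
the job is handed in; nothing more can be done
None
```

The broken-rim sleeve is in the reclaim bin and the flap is shut again. I handed the job in at about 11.8 s.

**What I did:** I set the jaws along the bin's push direction. The front finger pressed the flap open and held it about 88 mm past the lip. The rear finger pushed the sleeve over the edge, helped at the end by narrowing the hand while the front finger stayed in place. The sleeve was only pushed, and the opening between the fingers never went below 80 mm. I then drew straight back and lifted clear.

**Last checks:**
- **Sleeve:** before I withdrew, the wrist picture showed it lying on its side well below the lip, at a size that fits the bin floor.
- **Flap:** the last side and wrist pictures show it shut, as at the start.
- **Everything else:** both sound sleeves on the sill are standing where they were. The gauge, bottle, brush, larger sleeve and bench look-alike appear undisturbed.
- **Robot:** it was touching nothing when I handed in. The highest wrist force I read was about 8 N.

**What did not go exactly as planned:**
- One sideways move overshot by about 13 mm while the fingers were above the sleeve's rim. I corrected it before descending and nothing was touched.
- The x-force rose from about 3 N to 7.9 N at full opening, above the expected 3 to 6 N, so I stopped advancing the front finger there.

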